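Stow the hand sanding board in its bench holder

ROBOT

A 6-joint arm with a two-finger parallel gripper is mounted at the origin on the work surface. World frame = base frame: x ahead of the robot, y to its left, z up, the work surface at z = 0. Lengths are in m, angles in rad, forces in N, time in s.
With the tool pointing down it reaches from about 0.35 to 0.8 m from the base axis. Payload 7.3 kg.
Tool frame: the origin (TCP) lies midway between the tips of the shut fingers; the grasp point (between the pads) lies 19 mm behind it (manip.grip_depth is the distance from the TCP to the grasp point, in m); z points along the fingers, y is the line along which they close (so a half turn about z gives the same grasp; the last joint's range is limited). The gripper opens to 85 mm and grips with 20 to 120 N. Pads are 22 mm wide; open, the fingers measure 114 mm over their backs; the gripper's body (76 mm by 85 mm) begins 54 mm behind the grasp point. The pads swing forward as they close: fully open they stand 13 mm farther back than shut.
Start: joints at [0.967, 0.342, 1.524, -0, 1.275, -0.146], TCP at [0.232, 0.471, 0.231] pointing down, gripper open.
Joint ranges: [-2.53, 2.53], [-0.77, 2.02], [0.04, 2.7], [-1, 4.14], [0.28, 2.66], [-3.11, 3.11]. Speed limits (rad/s): [2.57, 2.57, 3.14, 3.14, 3.14, 3.14].

INTERFACE

Orientations are given as a 3x3 rotation matrix whose columns are the frame's x, y, z axes.
In Python, from rig import manip gives the robot as it stands.
- The arm moves only by the tool apply_moves, never from a script. Its argument "steps" is a list of rows, each an object with "xyz": the shift along the world's x, y, z in m, a list of three; "turn": the turn about the world's z in degrees. A call has 1 to 10 rows; each row shifts and turns the commanded pose from where the row before left it; what a row does not reach is not made up. A row lasts 1/10 s, in which the tool goes at most 50 mm and 8.59 degrees, less where a joint would pass 70% of its speed; a pose out of reach is approached as far as the arm can. A call is refused whole if a number of a shift passes 0.05 or a number of a turn 8.59, either way. A call with a gripper value outside its range is refused whole. "gripper" is the closure in counts, from 0 (fully open) to 255 (shut), set as the call begins (left out, the last holds). The fingers move at their own pace and stop on an object; "grip_force" is the grip in N (left out, the last holds). Time passes only in rows, so rows that do not move let the fingers close. It gives the time, the measured TCP pose, the force, the opening and the grip force at its end, in the units of the state.
- manip.get_state(): the state, without advancing time (a new reading comes with each control period).
- manip.get_image(name): name is "side" or "top"; returns the picture (480x640x3 uint8, red, green, blue); there is no depth.
- manip.camera_info(name): a dict with "fx", "fy", "cx", "cy" (pixels), "extrinsics" (4x4, takes a point from camera to world coordinates). Camera axes: x right, y down, z forward; pixel columns grow to the right and rows downward; lengths in m; the calibration is good to about 2 mm. A picture is of the moment at which its call begins. camera_info takes no time and is no camera call.
- manip.close_job(): hands the job in; it is judged then, once.
The state is a dict: "t": time; "joints": joint angles; "qd": joint speeds; "tau": joint torques, N m; "ee_pos": TCP position; "ee_rot": TCP orientation; "ft_force": force on the tool from outside, world axes, zero at the start; "moment": the same for the moment, N m; "gripper_width": finger opening in m; "grasp_force": force on a finger pad.
Only numpy, scipy, OpenCV 4.12 (cv2) and the standard library are available. Lean on these libraries where they do the work, as an engineer would, in place of code of your own. Each camera call takes 0.05 s, during which the arm holds its last target. There are 200 camera calls.

TASK

Put the hand sanding board away in its holder on the bench: swing the catch bar clear of the holder's mouth, slide the board flat under the two lips and right in to the back stop, then swing the catch bar fully shut across the mouth behind it and let go. Leave the tub, the carton, the tin and the spanner where they stand.

Things in the scene. Friction and masses are not known exactly. Their poses are not given: they have to be found in the camera images.
- board_grip (a point): Centre of the sanding board's wooden bar handle. Handle 90 mm long (x), 26 wide (y), 26 high, 48 mm above the underside of a flat aluminium plate 160 (x) x 100 (y) x 5 mm, lying on the bench; the plate's last 10 mm at each end narrow to 88 mm. z up. Two dark posts carry the handle over the plate's middle. Loose, about 0.35 kg, balanced under this point. Both ends alike: either may go in first.
- holder_seat (a point): Where the handle's centre lies when the board is fully home, plate on the holder's floor: 60 mm above the bench. The holder is a low grey steel bay fixed to the bench. x points inward from the open mouth to the back stop, y to its left, z up. From here the back stop's face is at x = +80 mm, lips and straight side walls begin at x = -73 mm, the floor and flared wall ends at x = -85 mm.
- holder_mouth (a point): Middle of the holder's mouth, on its floor, 12 mm above the bench (the plate must be lifted that much to enter); axes as holder_seat, 85 mm behind it. Side walls 106 mm apart inside; the lips on them overhang 10 mm each, undersides 10 mm above the floor, tops 26 mm above the bench. The plate slides under the lips, the handle stands up through the 86 mm gap between.
- catch_pivot (a point): On the vertical pivot of the catch, 70 mm above the bench; the pivot stands outside the mouth at x = -93.5 mm, y = +72 mm from holder_seat.
- catch_pin (a point): On the catch's dark upright round pin, by which it is moved: 14 mm in diameter, from 25 to 90 mm above the bench, 50 mm from the pivot; this point is 70 mm above the bench. The catch is a flat steel bar reaching 100 mm from its pivot, 12 mm wide, 11 to 25 mm above the bench.
- catch (a joint): Catch angle q, rad. 0 (hard stop) = shut: bar straight across the mouth, along holder_seat's -y. Grows as it swings outward; at 1.57 it points along -x, 16 mm clear of the board's path; hard stop 2.4. Pin at pivot + 50 mm * (-sin q, -cos q) in holder_seat's x, y. Friction (1 N at the pin) keeps it where left. Shut, it clears a fully home board by 8 mm.
- tub: Bystander: white plastic jar, 72 mm in diameter, 115 mm high; origin at the centre of its underside.
- carton: Bystander: plain cardboard carton 70 x 60 x 125 mm high; origin at the centre of its underside.
- tin: Bystander: bare metal tin, 66 mm in diameter, 100 mm high; origin at the centre of its underside.
- spanner: Bystander: steel spanner about 180 mm long lying flat along its own x; origin under its middle.
Mind the look-alikes: they are no part of the job. What is shaped like the part that bears board_grip but blue is not meant.

How it is judged:
On the way:
1. the board is in the holder under both lips, right in to the back stop (x of board_grip in the frame of holder_seat between -0.009 and 0.005 m and y of board_grip in the frame of holder_seat between -0.007 and 0.007 m and z of board_grip in the frame of holder_seat between -0.005 and 0.008 m and angle between the x axis of board_grip and the x axis of holder_seat, either way round below 0.09 rad), for 0.2 s.
At the end, for the whole second after the job is handed in: The board lies flat on the holder's floor under both lips, within 9 mm of fully home (7 mm sideways, 4 mm in height), the catch is shut across the mouth behind it to within 0.15 rad, and the robot has let go. No bystander has been moved by more than 30 mm (x of board_grip in the frame of holder_seat between -0.009 and 0.005 m and y of board_grip in the frame of holder_seat between -0.007 and 0.007 m and z of board_grip in the frame of holder_seat between -0.005 and 0.004 m and angle between the x axis of board_grip and the x axis of holder_seat, either way round below 0.09 rad and angle between board_grip's own z axis and vertical below 0.06 rad and value of joint catch below 0.15 rad); the robot touches nothing.
It fails at once if the tub is disturbed (distance of tub from where it was at the start of the episode above 0.03 m).
It fails at once if the carton is disturbed (distance of carton from where it was at the start of the episode above 0.03 m).
It fails at once if the tin is disturbed (distance of tin from where it was at the start of the episode above 0.03 m).
It fails at once if the spanner is disturbed (distance of spanner from where it was at the start of the episode above 0.03 m).
It also fails if it takes over 64 s, if anything falls off the work surface, if the arm or the gripper's body presses on something with over 40 N, if the wrist force passes 120 N, or if a joint passes its speed limit or range.

## Working session

There is one attempt and no reset: what is moved stays moved. The work goes in short steps, Python scripts to look and compute and a tool call to move; the robot and the scene stay as the last step left them, time stands still between calls to the robot, and variables do not carry over. Pictures are saved under pics/ and viewed, at most 10 in all, crops included, and the job is handed in when it is done.

Besides the shell and the picture viewer there is one more tool, called as name(argument=value, ...) on one line, values as JSON. apply_moves: Moves the arm, as the interface text tells. Its arguments: {"type":"object","properties":{"steps":{"type":"array"},"gripper":{"type":"number"},"grip_force":{"type":"number"}},"required":["steps"]}

```bash
mkdir -p pics; ls; python3 - <<'E'
from rig import manip
import cv2
for n in("top","side"):
    im=manip.get_image(n); cv2.imwrite(f"pics/{n}0.png",im[:,:,::-1]); c=manip.camera_info(n); print(n,c)
s=manip.get_state(); print(s['t'],s['ee_pos'],s['ee_rot'],s['gripper_width'])
E
```

```text
pics
top {'fx': 505.2466452357111, 'fy': 505.2466452357111, 'cx': 315.56495579393027, 'cy': 246.52259712687777, 'extrinsics': array([[ 6.02653612e-04, -9.80884149e-01,  1.94591684e-01,
         2.65414381e-01],
       [-9.99897559e-01, -3.37385520e-03, -1.39099943e-02,
        -8.24276102e-03],
       [ 1.43006170e-02, -1.94563367e-01, -9.80785700e-01,
         1.48282054e+00],
       [ 0.00000000e+00,  0.00000000e+00,  0.00000000e+00,
         1.00000000e+00]])}
side {'fx': 506.235665646437, 'fy': 506.235665646437, 'cx': 319.2764820708763, 'cy': 238.88090841887666, 'extrinsics': array([[ 0.80515696, -0.33609554,  0.48863284, -0.13811352],
       [-0.59305996, -0.4583286 ,  0.66197793, -0.94871107],
       [ 0.00146657, -0.82278471, -0.56835127,  0.85768166],
       [ 0.        ,  0.        ,  0.        ,  1.        ]])}
0.1 [0.23181005 0.4706577  0.23070631] [[-8.97049988e-01  4.41928469e-01 -7.39737261e-04]
 [ 4.41929058e-01  8.97049291e-01 -1.13000679e-03]
 [ 1.64198613e-04 -1.34058397e-03 -9.99999088e-01]] 0.08489108362986686
```

View pics/top0.png

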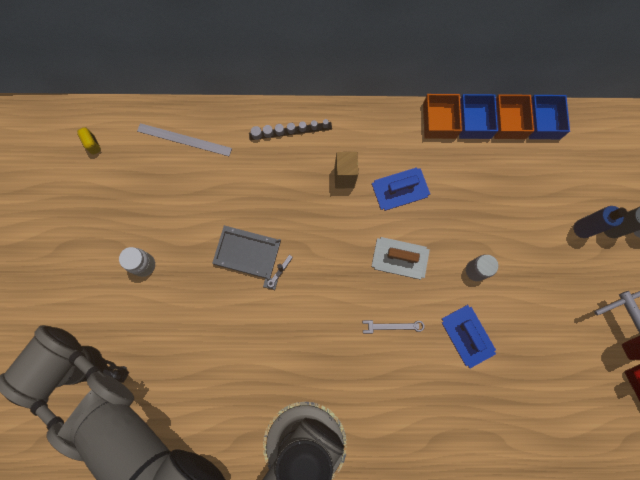

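View pics/side0.png

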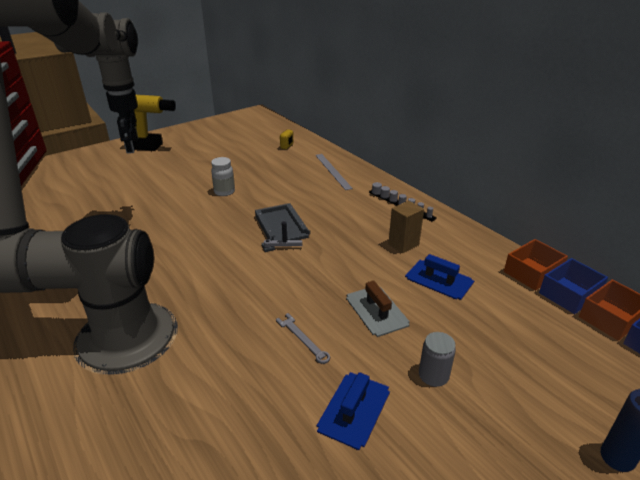

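The top view shows three candidates for the board: an aluminium plate with a brown handle at (404,255), and blue look-alikes at (401,188) and (469,337). By the description I choose (404,255). The holder is at (247,252), with its mouth towards +u and the catch near (278,272). The tub is at (133,260), the carton at (346,170), the tin at (483,267) and the spanner at (393,327). I'll check in one close crop and measure.

```bash
cat > h.py <<'E'
from rig import manip
import cv2, numpy as np
def ray(n,uv):
    c=manip.camera_info(n);E=c['extrinsics']
    d=E[:3,:3]@np.array([(uv[0]-c['cx'])/c['fx'],(uv[1]-c['cy'])/c['fy'],1]);return E[:3,3],d
def onz(n,uv,z):
    o,d=ray(n,uv);return o+d*(z-o[2])/d[2]
def proj(n,p):
    c=manip.camera_info(n);E=c['extrinsics'];q=E[:3,:3].T@(np.array(p)-E[:3,3]);return np.array([c['fx']*q[0]/q[2]+c['cx'],c['fy']*q[1]/q[2]+c['cy']])
def tri(a,b):
    (o,d),(p,e)=ray('top',a),ray('side',b)
    t=np.linalg.lstsq(np.c_[d,-e],p-o,rcond=None)[0];x,y=o+d*t[0],p+e*t[1];return (x+y)/2,np.linalg.norm(x-y)
E
python3 - <<'E'
import cv2,numpy as np
from h import *
t=cv2.imread('pics/top0.png');
a=cv2.resize(t[215:300,200:310],None,fx=3.6*2,fy=3.6*2,interpolation=cv2.INTER_CUBIC)[:600,:800]
cv2.imwrite('pics/c1.png',a)
s=cv2.imread('pics/side0.png')
b=cv2.resize(t[230:285,365:435],None,fx=5.6,fy=5.6,interpolation=cv2.INTER_CUBIC)
c=cv2.resize(s[195:260,245:320],None,fx=5.3,fy=5.3,interpolation=cv2.INTER_CUBIC)
h=max(b.shape[0],c.shape[0]);pad=lambda i:cv2.copyMakeBorder(i,0,h-i.shape[0],0,0,0)
cv2.imwrite('pics/c2.png',np.hstack([pad(b),pad(c)]))
# plate: low-saturation bright region ; handle: reddish-brown inside
R=t[230:285,365:435];hsv=cv2.cvtColor(R,cv2.COLOR_BGR2HSV)
m=((hsv[...,1]<60)&(hsv[...,2]>90)).astype(np.uint8)
cn=max(cv2.findContours(m,0,2)[0],key=cv2.contourArea);r=cv2.minAreaRect(cv2.convexHull(cn)); 
pts=np.array([onz('top',p+[365,230],.005)[:2] for p in cv2.convexHull(cn)[:,0]],np.float32)
print('plate',cv2.minAreaRect(pts))
m=((hsv[...,0]<13)&(hsv[...,1]>120)&(hsv[...,2]<150)).astype(np.uint8)
cn=max(cv2.findContours(m,0,2)[0],key=cv2.contourArea)
pts=np.array([onz('top',p+[365,230],.061)[:2] for p in cn[:,0]],np.float32)
print('handle',cv2.minAreaRect(pts),cv2.contourArea(cn))
E
```

```text
plate ((0.5259774327278137, -0.2812703251838684), (0.16039641201496124, 0.10097873955965042), 77.72499084472656)
handle ((0.5207910537719727, -0.31351232528686523), (0.007571264635771513, 0.002641651313751936), 62.83496856689453) 1.0
```

View pics/c1.png

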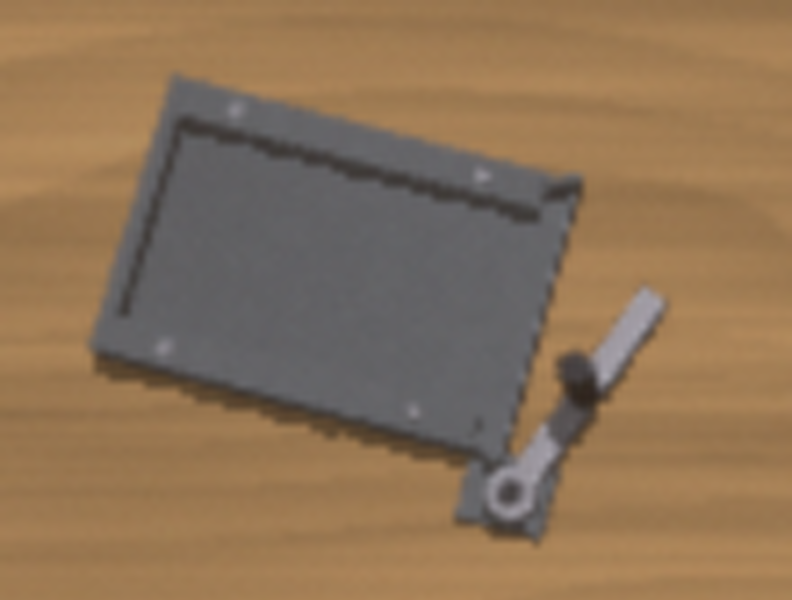

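View pics/c2.png

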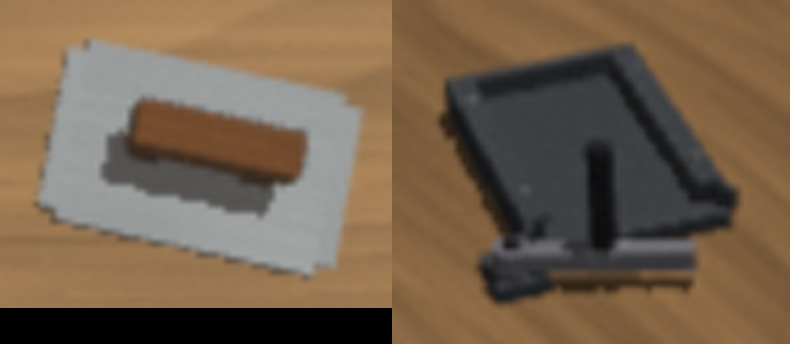

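The crops confirm the choice: silver plate, brown handle. The holder's mouth faces right (−Y), and the catch pivot is at crop (510,491), the pin top at (575,365) and the bar tip at (650,295), so the catch is partly open. Now for the holder frame.

```bash
python3 - <<'E'
from h import *
P=lambda u,v,z:onz('top',np.array([u,v])/7.2+[200,215],z)
a,b,c,d=[P(*p,.026)[:2] for p in[(235,108),(482,175),(163,346),(413,411)]]
f=((a-b)+(c-d));f/=np.linalg.norm(f);l=np.array([-f[1],f[0]])
print('x dir',f,np.degrees(np.arctan2(f[1],f[0])), 'screw ys',[p@l for p in(a,b,c,d)],'xs',[p@f for p in(a,b,c,d)])
yc=np.mean([p@l for p in(a,b,c,d)])
m=P(541,325,.012)[:2]; piv=P(510,491,.028)[:2]; pin=P(575,362,.09)[:2]
print('mouth x',m@f,'seat from mouth',m@f+.085,'from pivot',piv@f+.0935,'yc',yc,'yc from piv',piv@l-.072)
bk=[P(*p,.026)[:2]@f for p in((172,75),(95,345))];print('back outer x',bk)
print('outer y', [P(*p,.026)[:2]@l for p in((172,75),(95,345))])
xs=(m@f+.085+piv@f+.0935)/2; y2=(yc+piv@l-.072)/2
print('seat',f*xs+l*y2)
tip=P(650,295,.025)[:2]
for n,p in(('tip',tip),('pin',pin)):
    r=p-piv; print(n,p,np.linalg.norm(r),'q',np.arctan2(-r@f,-r@l))
print('piv',piv)
# handle top corners in c2 (scale 5.6 off 365,230)
H=np.array([onz('top',np.array(p)/5.6+[365,230],.061)[:2] for p in[(140,98),(308,130),(303,160),(133,128)]])
print('handle c',H.mean(0),[np.linalg.norm(H[i]-H[(i+1)%4]) for i in range(4)],np.degrees(np.arctan2(*(H[0]-H[1])[::-1])))
for n,uv,z in(('tub',(133,253),.115),('carton',(346,157),.125),('tin',(486,262),.1)):print(n,onz('top',uv,z)[:2])
print(onz('top',(367,326),0)[:2],onz('top',(420,326),0)[:2])
E
```

```text
x dir [0.25666904 0.96649935] 75.12749371111121 screw ys [np.float64(-0.5276971298776075), np.float64(-0.5270101181230666), np.float64(-0.42545924636607013), np.float64(-0.4261462581206111)] xs [np.float64(0.36356798137105095), np.float64(0.25818264091132836), np.float64(0.36316966306161785), np.float64(0.25822695615645125)]
mouth x 0.2194911850933918 seat from mouth 0.3044911850933918 from pivot 0.30486386942942867 yc -0.4765781881218389 yc from piv -0.4768591041399743
back outer x [np.float64(0.39249242109888105), np.float64(0.3897860303915031)]
outer y [np.float64(-0.5342961687023379), np.float64(-0.4187308252526668)]
seat [0.53894955 0.17211172]
tip [0.52618065 0.0451354 ] 0.09773696539062082 q 0.3410012120620052
pin [0.48811762 0.07149956] 0.05143627139273792 q 0.33632283874591823
piv [0.44554662 0.10036824]
handle c [ 0.52934848 -0.28349297] [np.float64(0.08739125406426645), np.float64(0.015934217174415264), np.float64(0.0882134955939246), np.float64(0.016183145405915606)] 79.16863766738845
tub [0.51698873 0.47241989]
carton [ 0.79453529 -0.11386393]
tin [ 0.49742452 -0.50298434]
[ 0.3246662  -0.17889861] [ 0.3248473  -0.33338234]
```

Everything agrees: seat (0.539,0.172), inward yaw 75.1°, catch q≈0.34. I'll half-close the fingers to cage the pin, then carry it along its arc.

apply_moves(steps=[{"xyz": [0.0256,-0.04,0],"turn": -0.8},{"xyz": [0.0256,-0.04,0],"turn": -0.8},{"xyz": [0.0256,-0.04,0],"turn": -0.8},{"xyz": [0.0256,-0.04,0],"turn": -0.8},{"xyz": [0.0256,-0.04,0],"turn": -0.8},{"xyz": [0.0256,-0.04,0],"turn": -0.8},{"xyz": [0.0256,-0.04,0],"turn": -0.8},{"xyz": [0.0256,-0.04,0],"turn": -0.8},{"xyz": [0.0256,-0.04,0],"turn": -0.8},{"xyz": [0.0256,-0.039,0],"turn": -0.9}], gripper=160)

```text
t: 1.1
ee_pos: [0.4886, 0.07, 0.2311]
ee_rot: [[-0.825, 0.565, -0.0], [0.565, 0.825, 0.0], [0.0, -0.0, -1.0]]
ft_force: [-0.2, 0.7, 0.6]
gripper_width: 0.0319
grasp_force: 0.0
```

apply_moves(steps=[{"xyz": [0,0.001,-0.045]},{"xyz": [0,0,-0.045]},{"xyz": [0,0,-0.03]},{"xyz": [0,0,-0.02]},{"xyz": [0,0,-0.02]},{"xyz": [0,0,-0.02]},{"xyz": [0,0,0]}])

```text
invalid input
```

```bash
python3 - <<'E'
import numpy as np
pv=np.array([.4455,.1004]);f=np.array([.2567,.9665]);l=np.array([-f[1],f[0]])
q=np.linspace(.34,1.84,18);p=pv+.05*(-np.sin(q)[:,None]*f-np.cos(q)[:,None]*l)
print(np.round(np.diff(p,axis=0),4).tolist(),np.degrees(1.5/17),p[-1])
E
```

```text
[[-0.0026, -0.0035], [-0.0029, -0.0033], [-0.0032, -0.003], [-0.0035, -0.0027], [-0.0037, -0.0024], [-0.0039, -0.0021], [-0.0041, -0.0017], [-0.0042, -0.0013], [-0.0043, -0.001], [-0.0044, -0.0006], [-0.0044, -0.0002], [-0.0044, 0.0002], [-0.0044, 0.0006], [-0.0043, 0.001], [-0.0042, 0.0013], [-0.0041, 0.0017], [-0.0039, 0.0021]] 5.0555099570366755 [0.42027457 0.05722917]
```

apply_moves(steps=[{"xyz": [0,0.001,-0.045],"turn": 0},{"xyz": [0,0,-0.045],"turn": 0},{"xyz": [0,0,-0.03],"turn": 0},{"xyz": [0,0,-0.02],"turn": 0},{"xyz": [0,0,-0.02],"turn": 0},{"xyz": [0,0,-0.02],"turn": 0},{"xyz": [0,0,0],"turn": 0}])

```text
t: 1.8
ee_pos: [0.486, 0.0729, 0.0489]
ee_rot: [[-0.826, 0.564, -0.006], [0.564, 0.826, 0.0], [0.005, -0.003, -1.0]]
ft_force: [-0.2, 1.1, 0.0]
gripper_width: 0.0315
grasp_force: 0.0
```

apply_moves(steps=[{"xyz": [-0.0026,-0.0035,0],"turn": -5},{"xyz": [-0.0029,-0.0033,0],"turn": -5},{"xyz": [-0.0032,-0.003,0],"turn": -5},{"xyz": [-0.0035,-0.0027,0],"turn": -5},{"xyz": [-0.0037,-0.0024,0],"turn": -5},{"xyz": [-0.0039,-0.0021,0],"turn": -5},{"xyz": [-0.0041,-0.0017,0],"turn": -5},{"xyz": [-0.0042,-0.0013,0],"turn": -5},{"xyz": [-0.0043,-0.001,0],"turn": -5}])

```text
t: 2.7
ee_pos: [0.4563, 0.052, 0.0524]
ee_rot: [[-0.182, 0.983, 0.002], [0.983, 0.182, 0.0], [-0.0, 0.002, -1.0]]
ft_force: [0.9, 0.9, -0.8]
gripper_width: 0.0316
grasp_force: 0.5
```

apply_moves(steps=[{"xyz": [-0.0044,-0.0006,0],"turn": -5},{"xyz": [-0.0044,-0.0002,0],"turn": -5},{"xyz": [-0.0044,0.0002,0],"turn": -5},{"xyz": [-0.0044,0.0006,0],"turn": -5},{"xyz": [-0.0043,0.001,0],"turn": -5},{"xyz": [-0.0042,0.0013,0],"turn": -5},{"xyz": [-0.0041,0.0017,0],"turn": -5},{"xyz": [-0.0039,0.0021,0],"turn": -5},{"xyz": [-0.0037,0.0024,0],"turn": -5},{"xyz": [-0.0035,0.0027,0],"turn": -5}])

```text
t: 3.7
ee_pos: [0.4152, 0.0631, 0.0524]
ee_rot: [[0.637, 0.771, 0.002], [0.771, -0.637, -0.0], [0.001, 0.002, -1.0]]
ft_force: [1.2, 0.2, 0.4]
gripper_width: 0.0317
grasp_force: 0.5
```

apply_moves(steps=[{"xyz": [0,0,0],"turn": 0},{"xyz": [0.001,-0.001,0.03],"turn": 0},{"xyz": [0,0,0.04],"turn": 0},{"xyz": [0,0,0.04],"turn": 0}])

```text
t: 4.1
ee_pos: [0.415, 0.0621, 0.163]
ee_rot: [[0.632, 0.775, -0.001], [0.775, -0.632, -0.0], [-0.0, -0.001, -1.0]]
ft_force: [0.6, -0.2, 0.5]
gripper_width: 0.0318
grasp_force: 0.0
```

```bash
python3 - <<'E'
from h import *
s=manip.get_state();print(s['ee_pos'],s['ft_force'],np.degrees(np.arctan2(s['ee_rot'][1,1],s['ee_rot'][0,1])))
E
```

```text
[0.41501982 0.06207952 0.16302217] [ 0.58041992 -0.19887001  0.47276296] -39.17893302728674
```

apply_moves(steps=[{"xyz": [0.0141,-0.043,0],"turn": 3.36},{"xyz": [0.0141,-0.043,0],"turn": 3.36},{"xyz": [0.0141,-0.043,0],"turn": 3.36},{"xyz": [0.0141,-0.043,0],"turn": 3.36},{"xyz": [0.0141,-0.043,0],"turn": 3.36},{"xyz": [0.0141,-0.043,0],"turn": 3.36},{"xyz": [0.0141,-0.043,0],"turn": 3.36},{"xyz": [0.0141,-0.043,0],"turn": 3.36},{"xyz": [0,0,0],"turn": 0}], gripper=0)

```text
t: 5.0
ee_pos: [0.5289, -0.2873, 0.1613]
ee_rot: [[0.216, 0.976, 0.002], [0.976, -0.216, -0.002], [-0.002, 0.002, -1.0]]
ft_force: [0.5, 0.1, 0.5]
gripper_width: 0.0853
grasp_force: 0.0
```

```bash
python3 - <<'E'
from h import *
s=manip.get_state();print(s['t'],s['ee_pos'],s['gripper_width'],np.degrees(np.arctan2(s['ee_rot'][1,1],s['ee_rot'][0,1])))
t=manip.get_image('top')[:,:,::-1];d=manip.get_image('side')[:,:,::-1]
a=cv2.resize(t[215:300,240:340],None,fx=4,fy=4,interpolation=2);b=cv2.resize(d[230:345,310:430],None,fx=3,fy=3,interpolation=2)
h=max(a.shape[0],b.shape[0]);pad=lambda i:cv2.copyMakeBorder(i,0,h-i.shape[0],0,0,0)
cv2.imwrite('pics/c3.png',np.hstack([pad(a),pad(b)]))
E
```

```text
5.0 [ 0.52891521 -0.28729973  0.16132177] 0.08532304287167984 -12.453955679456401
```

View pics/c3.png

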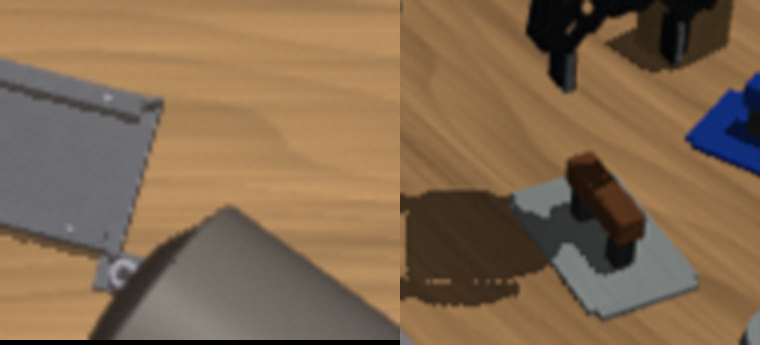

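The side crop shows the fingers straddling the brown handle (around (600,200)). The mouth looks free, though the arm hides the catch from above. I'll descend and grip.

apply_moves(steps=[{"xyz": [-0.001,0.005,-0.04],"turn": 0},{"xyz": [0,0,-0.035],"turn": 0},{"xyz": [0,0,-0.03],"turn": 0},{"xyz": [0,0,-0.02],"turn": 0},{"xyz": [0,0,-0.006],"turn": 0},{"xyz": [0,0,0],"turn": 0}])

```text
t: 5.7
ee_pos: [0.5269, -0.2758, 0.0302]
ee_rot: [[0.214, 0.977, -0.001], [0.977, -0.214, 0.001], [0.001, -0.001, -1.0]]
ft_force: [-0.1, 0.8, -0.3]
gripper_width: 0.0854
grasp_force: 0.0
```

apply_moves(steps=[{"xyz": [0,0,0],"turn": 0},{"xyz": [0,0,0],"turn": 0},{"xyz": [0,0,0],"turn": 0},{"xyz": [0,0,0],"turn": 0},{"xyz": [0,0,0],"turn": 0},{"xyz": [0,0,0],"turn": 0},{"xyz": [0,0,0],"turn": 0},{"xyz": [0,0,0],"turn": 0}], gripper=255, grip_force=50)

```text
t: 6.5
ee_pos: [0.5277, -0.2772, 0.0313]
ee_rot: [[0.216, 0.976, 0.002], [0.976, -0.216, -0.001], [-0.001, 0.002, -1.0]]
ft_force: [0.0, 0.1, 6.6]
gripper_width: 0.0253
grasp_force: 51.5
```

apply_moves(steps=[{"xyz": [0,0,0.01],"turn": 0},{"xyz": [0,0,0.02],"turn": 0},{"xyz": [-0.003,0.03,0],"turn": -0.6},{"xyz": [-0.006,0.04,0],"turn": -0.6},{"xyz": [-0.006,0.04,0],"turn": -0.6},{"xyz": [-0.006,0.04,0],"turn": -0.6},{"xyz": [-0.006,0.04,0],"turn": -0.3},{"xyz": [-0.006,0.04,0],"turn": 0},{"xyz": [-0.003,0.02,0],"turn": 0},{"xyz": [0,0,0],"turn": 0}])

```text
t: 7.5
ee_pos: [0.4899, -0.0242, 0.0604]
ee_rot: [[0.258, 0.966, -0.002], [0.966, -0.258, 0.001], [0.0, -0.002, -1.0]]
ft_force: [0.5, -0.0, -3.8]
gripper_width: 0.0256
grasp_force: 50.3
```

```bash
python3 - <<'E'
from h import *
for i in range(4):
    s=manip.get_state();print(s['t'],s['ee_pos'].round(4),s['ft_force'].round(1),s['gripper_width'],np.degrees(np.arctan2(s['ee_rot'][1,1],s['ee_rot'][0,1])))
    if i<2: im=manip.get_image(('top','side')[i]);cv2.imwrite(f"pics/{('top','side')[i]}4.png",im[:,:,::-1])
t=cv2.imread('pics/top4.png');d=cv2.imread('pics/side4.png')
a=cv2.resize(t[200:310,210:370],None,fx=2.5,fy=2.5,interpolation=2);b=cv2.resize(d[195:330,240:400],None,fx=2.5,fy=2.5,interpolation=2)
h=max(a.shape[0],b.shape[0]);pad=lambda i:cv2.copyMakeBorder(i,0,h-i.shape[0],0,0,0)
cv2.imwrite('pics/c4.png',np.hstack([pad(a),pad(b)]))
E
```

```text
7.5 [ 0.4899 -0.0242  0.0604] [ 0.5 -0.  -3.8] 0.025590471844884735 -14.952471001294414
7.55 [ 0.4907 -0.0257  0.0605] [ 0.4  0.2 -2.9] 0.02517714722534196 -14.99939207800926
7.6 [ 0.4912 -0.0267  0.0605] [ 0.5  0.1 -2.4] 0.02503280558106218 -15.073422312861997
7.6 [ 0.4912 -0.0267  0.0605] [ 0.5  0.1 -2.4] 0.02503280558106218 -15.073422312861997
```

View pics/c4.png

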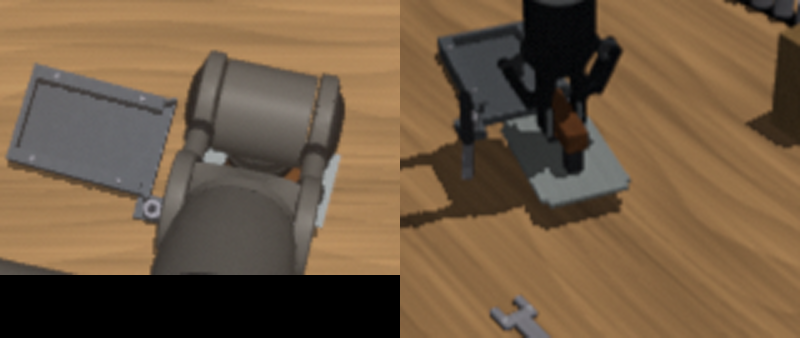

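The side crop shows the catch swung outward at (467,150) and the board held level with its near end at (550,205)–(628,182). The mouth is open. Now I'll measure where the board sits in the grip.

```bash
python3 - <<'E'
from h import *
d=cv2.imread('pics/side4.png');x0,y0=276,235
R=d[y0:285,x0:340];R=cv2.resize(R,None,fx=4,fy=4,interpolation=2)
hsv=cv2.cvtColor(R,cv2.COLOR_BGR2HSV);m=((hsv[...,1]<70)&(hsv[...,2]>95)).astype(np.uint8)
cn=max(cv2.findContours(m,0,1)[0],key=cv2.contourArea);hu=cv2.convexHull(cn)
hu=cv2.approxPolyDP(hu,3,True)[:,0]/4
f=np.array([.2567,.9665]);l=np.array([-f[1],f[0]]);tcp=np.array([.4905,-.0255])
for p in hu:
    w=onz('side',p+[x0,y0],.035)[:2]-tcp; print((p+[x0,y0]).round(1),'x %.4f y %.4f'%(w@f,w@l))
seat=np.array([.539,.172]);print('tcp in seat',(tcp-seat)@f,(tcp-seat)@l)
E
```

```text
[315.2 241.8] x 0.0449 y -0.0512
[331.5 265.2] x -0.0726 y -0.0521
[331.  270.2] x -0.0920 y -0.0426
[301.5 276.5] x -0.0882 y 0.0383
[297. 275.] x -0.0782 y 0.0471
[292.2 266.5] x -0.0397 y 0.0468
tcp in seat -0.2033337 -0.00382299999999995
```

apply_moves(steps=[{"xyz": [-0.003,0.001,-0.007],"turn": 0},{"xyz": [-0.003,0.001,-0.008],"turn": 0},{"xyz": [0,0,0],"turn": 0},{"xyz": [0,0,0],"turn": 0},{"xyz": [0,0,0],"turn": 0}])

```text
t: 8.1
ee_pos: [0.4853, -0.0252, 0.0453]
ee_rot: [[0.262, 0.965, 0.0], [0.965, -0.262, -0.0], [-0.0, 0.0, -1.0]]
ft_force: [0.5, -0.4, -2.8]
gripper_width: 0.0254
grasp_force: 50.2
```

```bash
cat >> h.py <<'E'
f=np.array([.2567,.9665]);l=np.array([-f[1],f[0]]);seat=np.array([.539,.172])
def st():
    s=manip.get_state();w=s['ee_pos'][:2]-seat
    print('t',s['t'],s['ee_pos'].round(4),'hx %.4f hy %.4f'%(w@f,w@l),'F',s['ft_force'].round(1),'yaw %.2f'%np.degrees(np.arctan2(s['ee_rot'][1,1],s['ee_rot'][0,1])),'tilt',s['ee_rot'][:2,2].round(4),s['gripper_width'])
E
python3 -c "from h import *;st()"
```

```text
t 8.1 [ 0.4853 -0.0252  0.0453] hx -0.2044 hy 0.0013 F [ 0.5 -0.4 -2.8] yaw -15.18 tilt [ 0.0002 -0.0001] 0.025378666696670604
```

apply_moves(steps=[{"xyz": [0.0026,0.0097,0],"turn": 0},{"xyz": [0.0026,0.0097,0],"turn": 0},{"xyz": [0.0026,0.0097,0],"turn": 0},{"xyz": [0.0026,0.0097,0],"turn": 0},{"xyz": [0.0026,0.0097,0],"turn": 0},{"xyz": [0.0026,0.0097,0],"turn": 0},{"xyz": [0.0026,0.0097,0],"turn": 0},{"xyz": [0.0026,0.0097,0],"turn": 0},{"xyz": [0,0,0],"turn": 0}])

```text
t: 9.0
ee_pos: [0.5066, 0.054, 0.0454]
ee_rot: [[0.26, 0.966, 0.001], [0.966, -0.26, 0.0], [0.001, 0.001, -1.0]]
ft_force: [1.7, -0.1, -2.8]
gripper_width: 0.0252
grasp_force: 50.3
```

```bash
python3 - <<'E'
from h import *
st();im=manip.get_image('side')[:,:,::-1];b=cv2.resize(im[190:300,240:360],None,fx=5,fy=5,interpolation=2)
cv2.imwrite('pics/c5.png',b)
E
```

```text
t 9.0 [0.5066 0.054  0.0454] hx -0.1223 hy 0.0010 F [ 1.7 -0.1 -2.8] yaw -15.09 tilt [0.0013 0.0003] 0.025187269495825
```

View pics/c5.png

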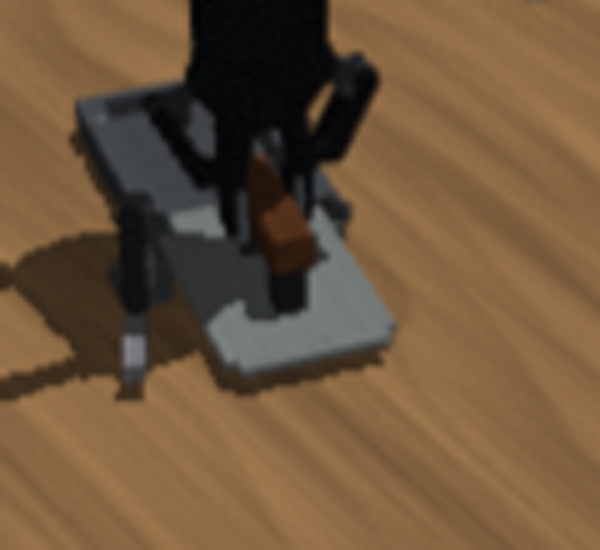

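The plate is entering between the walls with no contact force, and the catch stands clear at (135,290). I'll continue.

apply_moves(steps=[{"xyz": [0.0026,0.0097,0],"turn": 0},{"xyz": [0.0026,0.0097,0],"turn": 0},{"xyz": [0.0026,0.0097,0],"turn": 0},{"xyz": [0.0026,0.0097,0],"turn": 0},{"xyz": [0.0026,0.0097,0],"turn": 0},{"xyz": [0.0026,0.0097,0],"turn": 0},{"xyz": [0.0026,0.0097,0],"turn": 0},{"xyz": [0.0026,0.0097,0],"turn": 0},{"xyz": [0,0,0],"turn": 0}])

```text
t: 9.95
ee_pos: [0.5275, 0.1319, 0.0455]
ee_rot: [[0.261, 0.965, 0.002], [0.965, -0.261, 0.001], [0.001, 0.001, -1.0]]
ft_force: [4.4, 1.7, -2.5]
gripper_width: 0.025
grasp_force: 50.4
```

```bash
python3 -c "from h import *;st()"
```

```text
t 9.95 [0.5275 0.1319 0.0455] hx -0.0417 hy 0.0008 F [ 4.4  1.7 -2.5] yaw -15.10 tilt [0.0016 0.0009] 0.0249784596283512
```

apply_moves(steps=[{"xyz": [0.0031,0.0096,0],"turn": 0},{"xyz": [0.003,0.0096,0],"turn": 0},{"xyz": [0.0026,0.0097,0],"turn": 0},{"xyz": [0.0026,0.0097,0],"turn": 0},{"xyz": [0,0,0],"turn": 0},{"xyz": [0,0,0],"turn": 0}])

```text
t: 10.55
ee_pos: [0.5377, 0.1695, 0.0452]
ee_rot: [[0.261, 0.965, -0.0], [0.965, -0.261, 0.0], [0.0, -0.0, -1.0]]
ft_force: [0.8, 0.6, -3.0]
gripper_width: 0.0254
grasp_force: 50.4
```

```bash
python3 -c "from h import *;st()"
```

```text
t 10.55 [0.5377 0.1695 0.0452] hx -0.0027 hy 0.0006 F [ 0.8  0.6 -3. ] yaw -15.12 tilt [-0.0004  0.0003] 0.025382035688695573
```

apply_moves(steps=[{"xyz": [0.0005,0.0019,-0.0005],"turn": 0},{"xyz": [0.0005,0.0019,-0.0005],"turn": 0},{"xyz": [0.0005,0.0019,0],"turn": 0},{"xyz": [0.0003,0.001,0],"turn": 0},{"xyz": [0,0,0],"turn": 0}])

```text
t: 11.05
ee_pos: [0.5396, 0.1758, 0.0442]
ee_rot: [[0.261, 0.965, -0.0], [0.965, -0.261, 0.0], [-0.0, -0.0, -1.0]]
ft_force: [0.1, -0.3, -3.0]
gripper_width: 0.0252
grasp_force: 50.3
```

apply_moves(steps=[{"xyz": [0.0003,0.001,0],"turn": 0},{"xyz": [0.0003,0.001,0],"turn": 0},{"xyz": [0,0,0],"turn": 0}])

```text
t: 11.35
ee_pos: [0.5404, 0.1778, 0.0443]
ee_rot: [[0.261, 0.965, 0.0], [0.965, -0.261, 0.0], [0.0, 0.0, -1.0]]
ft_force: [0.9, 0.6, -2.7]
gripper_width: 0.0252
grasp_force: 50.3
```

```bash
python3 -c "from h import *;st()"
```

```text
t 11.35 [0.5404 0.1778 0.0443] hx 0.0060 hy 0.0001 F [ 0.9  0.6 -2.7] yaw -15.15 tilt [0.0001 0.    ] 0.0252422835548326
```

Not in contact yet. I'll creep on until the force rises.

apply_moves(steps=[{"xyz": [0.0003,0.001,0],"turn": 0},{"xyz": [0.0003,0.001,0],"turn": 0},{"xyz": [0,0,0],"turn": 0}])

```text
t: 11.65
ee_pos: [0.5408, 0.1786, 0.0444]
ee_rot: [[0.261, 0.965, -0.001], [0.965, -0.261, -0.002], [-0.002, -0.0, -1.0]]
ft_force: [-1.1, -5.3, -1.2]
gripper_width: 0.0252
grasp_force: 50.6
```

apply_moves(steps=[{"xyz": [0.0003,0.001,0],"turn": 0},{"xyz": [0.0003,0.001,0],"turn": 0},{"xyz": [0,0,0],"turn": 0}])

```text
t: 11.95
ee_pos: [0.5409, 0.1789, 0.0443]
ee_rot: [[0.26, 0.966, -0.002], [0.966, -0.26, -0.005], [-0.005, -0.001, -1.0]]
ft_force: [-2.2, -14.3, 1.2]
gripper_width: 0.0253
grasp_force: 51.0
```

```bash
python3 -c "from h import *;st()"
```

```text
t 11.95 [0.5409 0.1789 0.0443] hx 0.0072 hy -0.0001 F [ -2.2 -14.3   1.2] yaw -15.07 tilt [-0.0022 -0.0046] 0.025336828567953155
```

Contact with the back stop came where expected. I'll ease off slightly, lower to the floor and release.

apply_moves(steps=[{"xyz": [-0.0005,-0.002,-0.001],"turn": 0},{"xyz": [0,0,-0.001],"turn": 0},{"xyz": [0,0,0],"turn": 0},{"xyz": [0,0,0],"turn": 0},{"xyz": [0,0,0],"turn": 0}])

```text
t: 12.45
ee_pos: [0.5407, 0.1785, 0.0433]
ee_rot: [[0.261, 0.965, -0.001], [0.965, -0.261, -0.002], [-0.002, -0.0, -1.0]]
ft_force: [-5.3, -8.4, 7.0]
gripper_width: 0.0252
grasp_force: 51.7
```

apply_moves(steps=[{"xyz": [0,0,0],"turn": 0},{"xyz": [0,0,0],"turn": 0},{"xyz": [0,0,0],"turn": 0}], gripper=120)

```text
t: 12.75
ee_pos: [0.5414, 0.18, 0.0425]
ee_rot: [[0.261, 0.965, 0.001], [0.965, -0.261, 0.0], [0.001, 0.001, -1.0]]
ft_force: [-1.0, 0.3, 0.1]
gripper_width: 0.0456
grasp_force: 0.0
```

```bash
python3 -c "from h import *;st()"
```

```text
t 12.75 [0.5414 0.18   0.0425] hx 0.0083 hy -0.0003 F [-1.   0.3  0.1] yaw -15.15 tilt [0.0008 0.0004] 0.045619368371278425
```

apply_moves(steps=[{"xyz": [0,0,0.015],"turn": 0},{"xyz": [0,0,0.035],"turn": 0},{"xyz": [0,0,0.045],"turn": 0},{"xyz": [0,0,0.035],"turn": 0},{"xyz": [0.03,0.03,0],"turn": 0},{"xyz": [0.03,0.04,0],"turn": 0},{"xyz": [0.03,0.04,0],"turn": 0},{"xyz": [0.03,0.04,0],"turn": 0},{"xyz": [0,0,0],"turn": 0}])

```text
t: 13.65
ee_pos: [0.6629, 0.3349, 0.1683]
ee_rot: [[0.258, 0.966, -0.001], [0.966, -0.258, 0.001], [0.001, -0.001, -1.0]]
ft_force: [-0.7, -0.2, -1.2]
gripper_width: 0.045
grasp_force: 0.0
```

```bash
python3 - <<'E'
from h import *
st()
t=manip.get_image('top')[:,:,::-1];d=manip.get_image('side')[:,:,::-1]
cv2.imwrite('pics/top6.png',t);cv2.imwrite('pics/side6.png',d)
a=cv2.resize(t[215:305,205:305],None,fx=4,fy=4,interpolation=2);b=cv2.resize(d[185:275,235:335],None,fx=4,fy=4,interpolation=2)
cv2.imwrite('pics/c6.png',np.hstack([a,b]))
E
```

```text
t 13.65 [0.6629 0.3349 0.1683] hx 0.1893 hy -0.0780 F [-0.7 -0.2 -1.2] yaw -14.93 tilt [-0.0008  0.0013] 0.04503591799153702
```

View pics/c6.png

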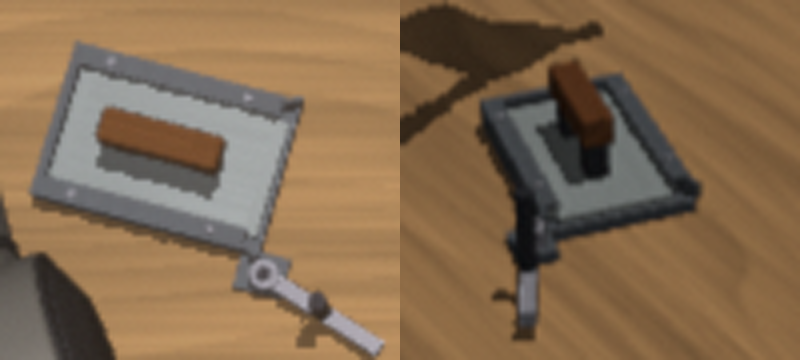

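The board sits home under both lips. The pin top is at crop (319,298), which is pixel (284.8,289.5). Now I'll work out the closing arc.

```bash
python3 - <<'E'
from h import *
pin=onz('top',(284.8,289.3),.09)[:2];pv=np.array([.4455,.1004]);r=pin-pv
q0=np.arctan2(-r@f,-r@l);print(pin,np.linalg.norm(r),q0, 'closing yaw',np.degrees(np.arctan2(*(-np.cos(q0)*f+np.sin(q0)*l)[::-1])))
tip=onz('top',(205+378/4,215+350/4),.025)[:2]-pv;print(np.arctan2(-tip@f,-tip@l))
H=np.array([onz('top',np.array(p)/4+[205,215],.073)[:2] for p in[(104,107),(223,136),(220,153),(99,128)]]).mean(0)-seat;print('handle',H@f,H@l)
q=np.linspace(q0,0,21);p=pv+.05*(-np.sin(q)[:,None]*f-np.cos(q)[:,None]*l)
print(np.round(np.diff(p,axis=0),4).tolist(),np.degrees(q0/20))
E
```

```text
[0.42101479 0.05690862] 0.049910176365507375 1.8239539079242157 closing yaw 150.62092794752152
1.8971249406313502
handle -0.0004673364873666342 -0.002097274366194832
[[0.0041, -0.0021], [0.0042, -0.0017], [0.0044, -0.0013], [0.0045, -0.0009], [0.0045, -0.0005], [0.0046, -0.0001], [0.0045, 0.0004], [0.0045, 0.0008], [0.0044, 0.0012], [0.0043, 0.0016], [0.0041, 0.002], [0.0039, 0.0023], [0.0037, 0.0027], [0.0034, 0.003], [0.0031, 0.0033], [0.0028, 0.0036], [0.0025, 0.0038], [0.0021, 0.004], [0.0018, 0.0042], [0.0014, 0.0043]] 5.225243047522536
```

apply_moves(steps=[{"xyz": [-0.0302,-0.0347,0],"turn": -1.8},{"xyz": [-0.0302,-0.0347,0],"turn": -1.8},{"xyz": [-0.0302,-0.0347,0],"turn": -1.8},{"xyz": [-0.0302,-0.0347,0],"turn": -1.8},{"xyz": [-0.0302,-0.0347,0],"turn": -1.8},{"xyz": [-0.0302,-0.0347,0],"turn": -1.8},{"xyz": [-0.0302,-0.0347,0],"turn": -1.8},{"xyz": [-0.0302,-0.0347,0],"turn": -1.8},{"xyz": [0,0,0],"turn": 0},{"xyz": [0,0,0],"turn": 0}], gripper=160)

```text
t: 14.75
ee_pos: [0.4186, 0.0511, 0.1734]
ee_rot: [[0.496, 0.869, 0.002], [0.869, -0.496, -0.0], [0.001, 0.002, -1.0]]
ft_force: [0.5, 0.2, 0.4]
gripper_width: 0.032
grasp_force: 0.0
```

```bash
python3 -c "from h import *;st()"
```

```text
t 14.75 [0.4186 0.0511 0.1734] hx -0.1478 hy 0.0853 F [0.5 0.2 0.4] yaw -29.71 tilt [ 0.0024 -0.0001] 0.03200549647857373
```

apply_moves(steps=[{"xyz": [0.002,0.006,-0.03],"turn": 0},{"xyz": [0,0,-0.03],"turn": 0},{"xyz": [0,0,-0.02],"turn": 0},{"xyz": [0,0,-0.02],"turn": 0},{"xyz": [0,0,-0.02],"turn": 0},{"xyz": [0,0,0],"turn": 0}])

```text
t: 15.35
ee_pos: [0.4205, 0.0587, 0.0507]
ee_rot: [[0.492, 0.87, -0.004], [0.87, -0.492, 0.0], [-0.002, -0.003, -1.0]]
ft_force: [0.1, 0.2, 1.0]
gripper_width: 0.0317
grasp_force: 0.0
```

apply_moves(steps=[{"xyz": [0.0041,-0.0021,0],"turn": 5.2},{"xyz": [0.0042,-0.0017,0],"turn": 5.2},{"xyz": [0.0044,-0.0013,0],"turn": 5.2},{"xyz": [0.0045,-0.0009,0],"turn": 5.2},{"xyz": [0.0045,-0.0005,0],"turn": 5.2},{"xyz": [0.0046,-0.0001,0],"turn": 5.2},{"xyz": [0.0045,0.0004,0],"turn": 5.2},{"xyz": [0.0045,0.0008,0],"turn": 5.2},{"xyz": [0.0044,0.0012,0],"turn": 5.2},{"xyz": [0.0043,0.0016,0],"turn": 5.2}])

```text
t: 16.35
ee_pos: [0.4661, 0.0557, 0.0534]
ee_rot: [[-0.386, 0.922, 0.001], [0.922, 0.386, -0.0], [-0.001, 0.001, -1.0]]
ft_force: [-0.6, -1.0, -0.6]
gripper_width: 0.032
grasp_force: 0.8
```

apply_moves(steps=[{"xyz": [0.0041,0.002,0],"turn": 5.2},{"xyz": [0.0039,0.0023,0],"turn": 5.2},{"xyz": [0.0037,0.0027,0],"turn": 5.2},{"xyz": [0.0034,0.003,0],"turn": 5.2},{"xyz": [0.0031,0.0033,0],"turn": 5.2},{"xyz": [0.0028,0.0036,0],"turn": 5.2},{"xyz": [0,0,0],"turn": 0},{"xyz": [0,0,0],"turn": 0}])

```text
t: 17.15
ee_pos: [0.487, 0.0727, 0.0531]
ee_rot: [[-0.804, 0.594, 0.001], [0.594, 0.804, 0.0], [-0.001, 0.001, -1.0]]
ft_force: [-0.6, 0.3, -0.1]
gripper_width: 0.0318
grasp_force: 0.0
```

```bash
python3 -c "from h import *;st()"
```

```text
t 17.15 [0.487  0.0727 0.0531] hx -0.1093 hy 0.0248 F [-0.6  0.3 -0.1] yaw 53.54 tilt [0.0014 0.0002] 0.031841948764525826
```

apply_moves(steps=[{"xyz": [0,0,0],"turn": 0},{"xyz": [0.0025,0.0038,0],"turn": 5.2},{"xyz": [0.0021,0.004,0],"turn": 5.2},{"xyz": [0.0018,0.0042,0],"turn": 5.2},{"xyz": [0,0,0],"turn": 0},{"xyz": [0,0,0],"turn": 0}], gripper=185)

```text
t: 17.75
ee_pos: [0.4928, 0.0843, 0.0524]
ee_rot: [[-0.934, 0.357, 0.0], [0.357, 0.934, 0.0], [0.0, 0.0, -1.0]]
ft_force: [1.1, 0.8, 0.2]
gripper_width: 0.0232
grasp_force: 0.0
```

```bash
python3 -c "from h import *;st()"
```

```text
t 17.75 [0.4928 0.0843 0.0524] hx -0.0966 hy 0.0221 F [1.1 0.8 0.2] yaw 69.08 tilt [0.     0.0001] 0.02321823615464608
```

apply_moves(steps=[{"xyz": [0.0005,0.0019,0],"turn": 3},{"xyz": [0.0005,0.0019,0],"turn": 3},{"xyz": [0.0005,0.0019,0],"turn": 0},{"xyz": [0,0,0],"turn": 0},{"xyz": [0,0,0],"turn": 0}])

```text
t: 18.25
ee_pos: [0.4944, 0.0901, 0.0523]
ee_rot: [[-0.967, 0.256, -0.0], [0.256, 0.967, 0.0], [0.0, 0.0, -1.0]]
ft_force: [0.7, -0.1, 0.5]
gripper_width: 0.0236
grasp_force: 0.0
```

apply_moves(steps=[{"xyz": [0.0003,0.001,0],"turn": 0},{"xyz": [0.0003,0.001,0],"turn": 0},{"xyz": [0,0,0],"turn": 0}])

```text
t: 18.55
ee_pos: [0.4951, 0.0921, 0.0523]
ee_rot: [[-0.967, 0.255, 0.0], [0.255, 0.967, 0.0], [-0.0, 0.0, -1.0]]
ft_force: [0.4, -0.8, -0.1]
gripper_width: 0.0236
grasp_force: 0.3
```

```bash
python3 -c "from h import *;st()"
```

```text
t 18.55 [0.4951 0.0921 0.0523] hx -0.0885 hy 0.0219 F [ 0.4 -0.8 -0.1] yaw 75.23 tilt [0.0002 0.0001] 0.023572192591067808
```

apply_moves(steps=[{"xyz": [0.0003,0.001,0],"turn": 0},{"xyz": [0.0003,0.001,0],"turn": 0},{"xyz": [0,0,0],"turn": 0}])

```text
t: 18.85
ee_pos: [0.4956, 0.0936, 0.0523]
ee_rot: [[-0.967, 0.254, -0.0], [0.254, 0.967, -0.001], [0.0, -0.001, -1.0]]
ft_force: [0.3, -5.1, 0.8]
gripper_width: 0.0236
grasp_force: 2.4
```

apply_moves(steps=[{"xyz": [0.0003,0.001,0],"turn": 0},{"xyz": [0,0,0],"turn": 0}])

```text
t: 19.05
ee_pos: [0.4955, 0.0937, 0.0523]
ee_rot: [[-0.967, 0.254, -0.001], [0.254, 0.967, -0.002], [0.001, -0.002, -1.0]]
ft_force: [-1.9, -9.7, 1.6]
gripper_width: 0.0236
grasp_force: 4.9
```

```bash
python3 -c "from h import *;st()"
```

```text
t 19.05 [0.4955 0.0937 0.0523] hx -0.0868 hy 0.0219 F [-1.9 -9.7  1.6] yaw 75.28 tilt [-0.0011 -0.0022] 0.02362327059249878
```

The catch is at its hard stop. I'll back off 4 mm to the middle of the cage and lift straight out.

apply_moves(steps=[{"xyz": [-0.0013,-0.005,0],"turn": 0},{"xyz": [0,0,0],"turn": 0},{"xyz": [0,0,0],"turn": 0}])

```text
t: 19.35
ee_pos: [0.4946, 0.0903, 0.0523]
ee_rot: [[-0.967, 0.255, -0.0], [0.255, 0.967, 0.0], [0.0, 0.0, -1.0]]
ft_force: [-0.2, -0.3, -0.3]
gripper_width: 0.0232
grasp_force: 0.0
```

apply_moves(steps=[{"xyz": [0,0,0.02],"turn": 0},{"xyz": [0,0,0.03],"turn": 0},{"xyz": [0,0,0.04],"turn": 0},{"xyz": [0,0,0.04],"turn": 0},{"xyz": [0.04,0.03,0],"turn": 0},{"xyz": [0.04,0.03,0],"turn": 0},{"xyz": [0.04,0.04,0],"turn": 0},{"xyz": [0.03,0.04,0],"turn": 0},{"xyz": [0,0.04,0],"turn": 0},{"xyz": [0,0.04,0],"turn": 0}])

```text
t: 20.35
ee_pos: [0.6401, 0.3073, 0.1812]
ee_rot: [[-0.967, 0.255, -0.001], [0.255, 0.967, 0.0], [0.001, -0.0, -1.0]]
ft_force: [0.9, 0.2, 0.1]
gripper_width: 0.0235
grasp_force: 0.0
```

```bash
python3 - <<'E'
from h import *
st()
t=manip.get_image('top')[:,:,::-1];d=manip.get_image('side')[:,:,::-1]
a=cv2.resize(t[215:305,205:305],None,fx=4,fy=4,interpolation=2);b=cv2.resize(d[185:275,235:335],None,fx=4,fy=4,interpolation=2)
cv2.imwrite('pics/c7.png',np.hstack([a,b]))
E
```

```text
t 20.35 [0.6401 0.3073 0.1812] hx 0.1567 hy -0.0630 F [0.9 0.2 0.1] yaw 75.23 tilt [-0.0011  0.0001] 0.02348787593611993
```

View pics/c7.png

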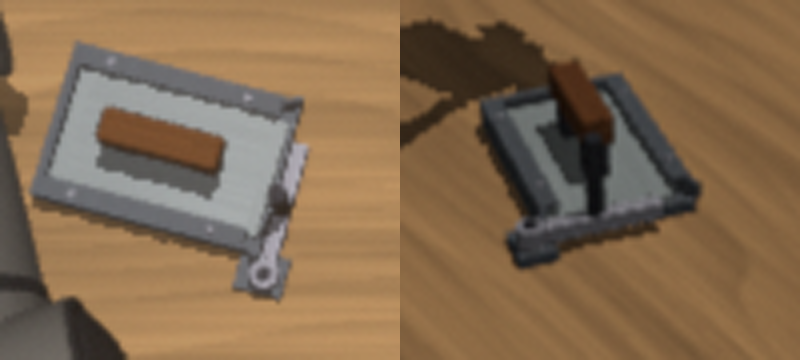

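The catch lies shut across the mouth, from pivot (263,273) to tip (298,148). The board is unchanged under both lips and the gripper is clear. Handing in.

```bash
python3 -c "
from rig import manip
print(manip.close_job())"
```

```text
the job is handed in; nothing more can be done
None
```

The board is home in its holder under both lips and the catch is shut at its stop; I let go and handed the job in at about 20 s, with no verdict returned and no path of mine passing near the bystanders.

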